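# Turn the colour-reference leaf for the red batch

## Robot

A 6-joint arm with a two-finger parallel gripper is mounted at the origin on the work surface. World frame = base frame: x ahead of the robot, y to its left, z up, the work surface at z = 0. Lengths are in mm, angles in rad, forces in N, time in s.
With the tool pointing down it reaches from about 400 to 925 mm from the base axis. Payload 12.5 kg.
Tool frame: the origin (TCP) lies midway between the tips of the shut fingers; the grasp point (between the pads) lies 19 mm behind it; z points along the fingers, y is the direction in which the jaws open and shut (so a half turn about z gives the same grasp; the last joint's range is limited). The gripper opens to 95 mm and grips with 3 to 60 N. Pads are 20 mm wide; open, the fingers measure 119 mm over their backs; the gripper's body (75 mm by 180 mm) begins 59 mm behind the grasp point.
Start: joints at [-1.252, 0.491, 1.559, -0, 1.092, -0.106], TCP at [257.612, -569.462, 180.961] pointing down, gripper open.
Joint ranges: [-3.1, 3.1], [-0.84, 2.19], [0.05, 2.79], [-1.13, 4.28], [0.06, 2.93], [-2.69, 2.69]. Speed limits (rad/s): [2.22, 2.22, 2.79, 3.14, 3.14, 3.14].

## Interface

Orientations are given as [roll, pitch, yaw] about the fixed x, y, z axes, in that order (R = Rz(yaw) Ry(pitch) Rx(roll)).
In Python, from cell import * gives the robot as it stands. The module is installed in compiled form; this text tells all that it offers.
- The arm moves only by the tool carry_out, never from a script. Its argument "moves" is a list of rows, each an object of numbers: "dx", "dy", "dz": the shift along the tool's x, y, z in m; "twist": the turn about the tool's z in degrees. A call has 1 to 5 rows; each row is the pose to reach, as a shift and turn from the pose commanded when the call began, along the tool's axes at that moment; what a row does not reach only later rows make up. A row lasts 1/10 s, in which the tool goes at most 50 mm and 8.59 degrees, less where a joint would pass 70% of its speed; a pose out of reach is approached as far as the arm can. A call with a gripper value outside its range is refused whole. "grip" is the finger opening in m, from 0 to 0.0951, set as the call begins (left out, the last holds). The fingers move at their own pace and stop on an object; the grip force is fixed at half the most. Time passes only in rows, so rows that repeat a pose let the fingers close. It gives the time, the measured TCP pose, the force and the opening at its end, in the units of the state.
- state(): the state, without advancing time (a new reading comes with each control period).
- read_camera(name): name is "scene" or "top" or "wrist"; returns (picture, depth): 400x640x3 uint8, red, green, blue; 400x640 float32, mm along the optical axis (not along the pixel's ray), 0 where there is no reading.
- camera_info(name): a dict with "mtx" (3x3 intrinsics, pixels), "dist_coeffs" ([k1, k2, p1, p2, k3] as OpenCV has them; the pictures are not rectified), "R" (3x3) and "t" (3): a world point X has camera coordinates R X + t. Camera axes: x right, y down, z forward; pixel columns grow to the right and rows downward; lengths in mm; the calibration is good to about 2 mm. A picture is of the moment at which its call begins: read the wrist's pose just before it. camera_info takes no time and is no camera call; for the wrist camera it gives the pose at the moment of the call.
- job_done(): hands the job in, once; it reports no verdict.
The state is a dict: "t": time; "joints": joint angles; "qvel": joint speeds; "tau": joint torques, N m; "eef_pos": TCP position; "tcp_rot": TCP orientation; "ft_force": force on the tool from outside, world axes, zero at the start; "moment": the same for the moment, N m; "opening": opening from 0.0 (shut) to 1.0 (fully open).
Only numpy, scipy, OpenCV 4.12 (cv2) and the standard library are available. Lean on these libraries where they do the work, as an engineer would, in place of code of your own. Each camera call takes 0.05 s, during which the arm holds its last target. There are 200 camera calls.

## Task

The red batch is graded next: with your fingertips, push the hinged leaf of the colour-reference stand up and over its spine, so that it lies fully flat on the other half of the stand with its red chips up. Only push it, never grip it, do not let it slam, and leave the things around the stand where they are.

Things in the scene. Friction and masses are not known exactly. Their poses are not given: they have to be found in the camera images.
- stand: colour-reference stand, screwed down: 170 x 200 x 10 mm plate with two grey pads. Origin under its centre, z up. The spine runs along its x; the leaf starts over its +y pad and must end over its -y pad. Pads: 140 mm along x, 13 to 103 mm from the spine in y, tops 66 mm above the bench
- spine (a point): middle of the hinge axis, 70 mm above the bench, straight above the stand's origin; axes as the stand's. At the spine's ends (x = +-77 mm) stand two dark steel cheeks, 10 mm thick, 22 mm in y, reaching 80 mm above the bench
- leaf (a joint): leaf angle about the spine: 0 flat on the +y pad (amber up), pi/2 upright, pi flat on the -y pad (red up); stops at 0 and pi. Starts at 0.03 to 0.35. The hinge is stiff (0.32 N m), so the leaf (about 0.2 kg) stays at any angle where it is left: up to about 5 N square to it at the free edge moves it, and it must be pushed all the way down
- leaf_edge (a point): middle of the leaf's free edge (black strip), 150 mm from the hinge axis, at mid thickness. x along the spine, y outwards from the spine in the leaf's plane, z out of the amber face. When flat the leaf's underside is 67 mm above the bench and its last 47 mm overhang the pad, with free space below down to the bench for a fingertip
- amber_face (a point): the leaf's face with 9 amber and yellow chips, upper 3 mm at the start; this point is the face's centre, 80 mm from the hinge axis, axes as point leaf_edge. The leaf is a rigid white panel, 6 mm thick, 140 mm along the spine, reaching from 10 to 150 mm from the hinge axis
- red_face (a point): the leaf's other face, with 9 red chips, lower 3 mm at the start; this point is the face's centre, 80 mm from the hinge axis, axes as point leaf_edge. Fingers pressing on this face and the amber one at once count as gripping
- dish: loose white porcelain dish, 90 mm across, 30 mm high, about 170 mm from the spine's middle beyond one end of the spine; origin under its centre. Leave alone
- jar: loose amber glass jar with white lid, 64 mm across, 85 mm high, about 170 mm from the spine's middle beyond the other end of the spine (dish and jar may be swapped); origin under its centre. Leave alone
- spoon: loose steel spoon with a wooden handle, 160 mm long, lying about 220 mm from the spine on the -y side, roughly along it, beside the weight; origin under its middle. Leave alone
- weight: loose brass weight with a knob, 38 mm across, 48 mm high, about 220 mm from the spine on the -y side; origin under its centre. Leave alone
- sieve: loose steel sieve pan, 150 mm across, 45 mm high, on the right of the bench; origin under its centre. Leave alone
- brush: loose hand brush 180 mm long lying on the left of the bench; origin under its middle. Leave alone

How it is judged:
By the outcome, as a careful person would: the job done as asked, in the order asked, and still so for the second after the job is handed in, with the robot touching nothing.
It also fails if it takes over 43 s, if anything falls off the work surface, if the arm or the gripper's body presses on something with over 40 N, if the wrist force passes 120 N, or if a joint passes its speed limit or range.

## Working session

There is one attempt and no reset: what is moved stays moved. The work goes in short steps, Python scripts to look and compute and a tool call to move; the robot and the scene stay as the last step left them, time stands still between calls to the robot, and variables do not carry over. Pictures are saved under pics/ and viewed, about 8 in all and at most 12, crops included, and the job is handed in when it is done.

Besides the shell and the picture viewer there is one more tool, called after "Emit:" by a JSON object that holds its "fn" and its "kwargs", one argument or row to a line. carry_out: Moves the arm, as the interface text tells. Its arguments: {"type":"object","properties":{"moves":{"type":"array","items":{"type":"object","properties":{"dx":{"type":"number"},"dy":{"type":"number"},"dz":{"type":"number"},"twist":{"type":"number"}}}},"grip":{"type":"number"}},"required":["moves"]}

```bash
mkdir -p pics; python3 - <<'E'
from cell import *
import cv2,numpy as np
s=state();print({k:np.round(v,3) for k,v in s.items()})
for n in("top","scene"):
    p,d=read_camera(n);cv2.imwrite(f"pics/{n}0.png",p[:,:,::-1]);np.savez(f"pics/{n}0.npz",p=p,d=d)
    c=camera_info(n);print(n,{k:np.round(v,3).tolist() for k,v in c.items()})
E
```

```text
{'t': np.float64(0.0), 'joints': array([-1.252,  0.492,  1.559, -0.   ,  1.092, -0.106]), 'qvel': array([ 0.002,  0.001, -0.001,  0.001,  0.001,  0.   ]), 'tau': array([-1.0000e-03, -6.1264e+01, -2.5818e+01,  6.9000e-02,  4.8000e-02,
       -0.0000e+00]), 'eef_pos': array([ 257.516, -569.176,  180.359]), 'tcp_rot': array([-3.141, -0.   ,  0.425]), 'ft_force': array([-0.878, -0.18 , -0.405]), 'moment': array([-0.005,  0.015, -0.034]), 'opening': np.float64(1.002)}
top {'mtx': [[409.748, 0.0, 327.599], [0.0, 409.748, 209.391], [0.0, 0.0, 1.0]], 'dist_coeffs': [-0.09, 0.0, 0.0, 0.0, 0.0], 'R': [[0.018, -1.0, 0.013], [-0.983, -0.02, -0.184], [0.184, -0.009, -0.983]], 't': [-8.591, 581.121, 1360.026]}
scene {'mtx': [[404.356, 0.0, 328.329], [0.0, 404.356, 193.93], [0.0, 0.0, 1.0]], 'dist_coeffs': [-0.037, 0.0, 0.0, 0.0, 0.0], 'R': [[0.531, 0.847, 0.015], [0.596, -0.361, -0.717], [-0.603, 0.389, -0.697]], 't': [-306.694, -274.49, 1512.749]}
```

View pics/top0.png

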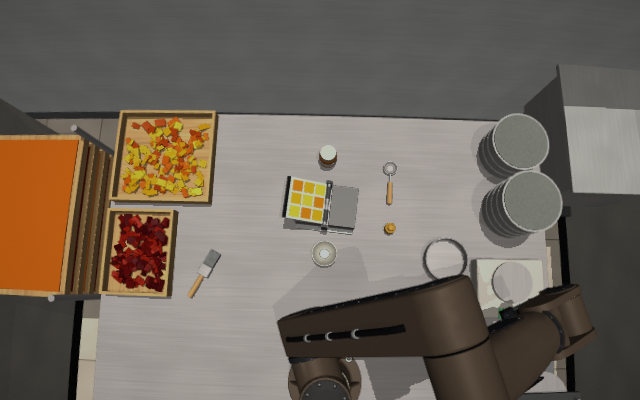

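View pics/scene0.png

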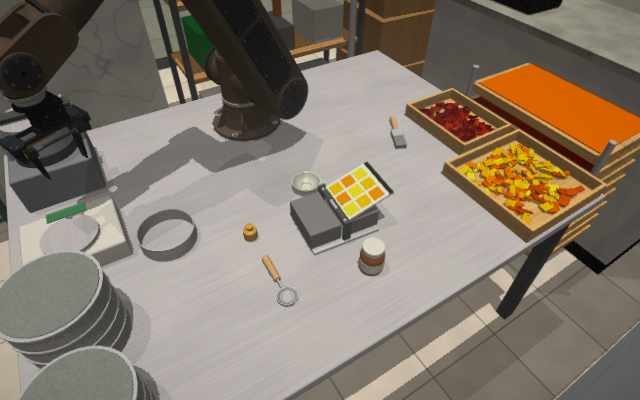

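The top view shows the leaf with amber chips at (307,200), the open grey pad at (343,207) and the spine near x=328. The jar is at (328,156), the dish at (323,254), the spoon at (390,180) and the weight at (390,228). The scene view shows the leaf raised a little. Next I'll measure the stand pose and leaf angle.

```bash
cat > h.py <<'E'
from cell import *
import cv2,numpy as np
def cloud(p,d,c):
    v,u=np.mgrid[:400,:640]
    n=cv2.undistortPoints(np.stack([u,v],-1).reshape(-1,1,2).astype(float),c["mtx"],c["dist_coeffs"]).reshape(400,640,2)
    X=np.dstack([n*d[...,None],d])
    return (X-np.array(c["t"]))@np.array(c["R"])
def ray(uv,c,z):
    n=cv2.undistortPoints(np.array(uv,float).reshape(-1,1,2),c["mtx"],c["dist_coeffs"]).reshape(-1,2)
    R=np.array(c["R"]);o=-R.T@np.array(c["t"]);r=np.c_[n,np.ones(len(n))]@R
    return o+r*((z-o[2])/r[:,2])[:,None]
E
python3 - <<'E'
from h import *
for n in("top","scene"):
    f=np.load(f"pics/{n}0.npz");p,d=f["p"],f["d"];c=camera_info(n)
    W=cloud(p,d,c);hsv=cv2.cvtColor(p,cv2.COLOR_RGB2HSV)
    box=(W[...,0]>400)&(W[...,0]<800)&(abs(W[...,1])<200)&(d>0)
    chip=box&(hsv[...,1]>150)&(hsv[...,0]>10)&(hsv[...,0]<35)&(W[...,2]>66)&(W[...,1]>0)
    chip=cv2.erode(chip.astype(np.uint8),np.ones((2,2)))>0
    P=W[chip];m=P.mean(0);U,S,V=np.linalg.svd(P-m);nn=V[2]*np.sign(V[2][2])
    print(n,"leaf",len(P),m.round(1),"normal",nn.round(3),"rms",S[2]/len(P)**.5,"ang",np.arccos(nn[2]), "spine yaw from tilt", np.arctan2(-nn[1],-nn[0])-np.pi/2)
    pad=box&(W[...,2]>58)&(W[...,2]<74)&(hsv[...,1]<60)
    k,l,st,ce=cv2.connectedComponentsWithStats(cv2.morphologyEx(pad.astype(np.uint8),cv2.MORPH_OPEN,np.ones((3,3))))
    for i in range(1,k):
        if st[i,4]>60:
            Q=W[l==i];r=cv2.minAreaRect(Q[:,:2].astype(np.float32));print(" pad",st[i],Q.mean(0).round(1),[np.round(a,1) for a in r],np.round(cv2.boxPoints(r),0).tolist())
    f=W[...,2]
    obj=box&(f>12)
    k,l,st,ce=cv2.connectedComponentsWithStats(obj.astype(np.uint8))
    for i in range(1,k):
        if st[i,4]>25:
            Q=W[l==i];print(" obj",st[i],Q.min(0).round(),Q.max(0).round())
E
python3 - <<'E'
import cv2
a=cv2.imread('pics/top0.png')[140:275,265:415];b=cv2.imread('pics/scene0.png')[150:290,240:410]
import numpy as np
a=cv2.resize(a,(400,360),interpolation=2);b=cv2.resize(b,(400,360),interpolation=2)
cv2.imwrite('pics/crop0.png',np.hstack([a,b]))
E
```

```text
top leaf 641 [602.2  71.2  96.4] normal [-0.031 -0.335  0.942] rms 2.7364437165726203 ang 0.3427196380552237 spine yaw from tilt -0.09315188503178828
 pad [ 329  187   29   41 1015] [589.  -51.1  65.8] [array([590.9, -50.7]), array([ 89.9, 140. ]), np.float64(84.7)] [[517.0, -89.0], [656.0, -102.0], [665.0, -12.0], [525.0, 1.0]]
 obj [319 146  18  21 317] [745. -25.  13.] [800.  37.  92.]
 obj [ 282  176   77   56 3142] [ 511. -101.   12.] [681. 154. 129.]
 obj [312 241  25  22 287] [401. -29.  12.] [474.  54.  37.]
scene leaf 746 [607.5  69.   96.4] normal [-0.03  -0.33   0.944] rms 1.62962632531451 ang 0.33768243627535866 spine yaw from tilt -0.0913132791686393
 pad [ 290  192   51   45 1330] [595.6 -55.   65.9] [array([590.6, -52.8]), array([ 91.1, 142.2]), np.float64(84.2)] [[515.0, -91.0], [657.0, -105.0], [666.0, -15.0], [525.0, -0.0]]
 pad [352 206  27  15 169] [665.5  65.4  65.1] [array([662.3,  59.9]), array([84.8, 23.4]), np.float64(86.1)] [[648.0, 18.0], [671.0, 17.0], [677.0, 101.0], [653.0, 103.0]]
 obj [ 290  161  104   91 5221] [ 400. -105.   12.] [680. 152. 126.]
 obj [359 237  27  37 567] [748. -28.  12.] [800.  31.  90.]
```

View pics/crop0.png

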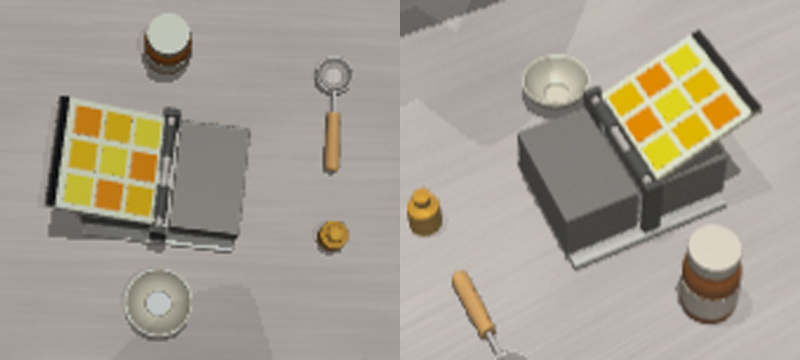

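The crop confirms the stand pose, and the two views agree:
- **Spine:** about (596, 6), with stand yaw about -0.095.
- **Leaf:** angle about 0.34, so the free edge is at about 141 mm out and z 120.

With the tool pointing down, I'll shut the fingers, fly over to the +y side, and push the edge along its arc with the fingertips.

Emit:
{"fn": "carry_out", "kwargs": {
  "moves": [
    {"dx": 0.016,"dy": -0.014,"dz": -0.03},
    {"dx": 0.045,"dy": -0.038,"dz": -0.05},
    {"dx": 0.078,"dy": -0.066,"dz": -0.07},
    {"dx": 0.112,"dy": -0.095,"dz": -0.08},
    {"dx": 0.148,"dy": -0.126,"dz": -0.08}
  ],
  "grip": 0
}}

```text
schema error: expected keys dx, dy, dz, twist
```

Emit:
{"fn": "carry_out", "kwargs": {
  "moves": [
    {"dx": 0.035,"dy": -0.03},
    {"dx": 0.07,"dy": -0.06},
    {"dx": 0.105,"dy": -0.09},
    {"dx": 0.14,"dy": -0.12},
    {"dx": 0.175,"dy": -0.15}
  ]
}}

```text
schema error: expected keys dx, dy, dz, twist
```

Emit:
{"fn": "carry_out", "kwargs": {
  "moves": [
    {"dx": 0.035,"dy": -0.03},
    {"dx": 0.07,"dy": -0.06},
    {"dx": 0.105,"dy": -0.09},
    {"dx": 0.14,"dy": -0.12},
    {"dx": 0.175,"dy": -0.15}
  ]
}}

```text
schema error: expected keys dx, dy, dz, twist
```

Emit:
{"fn": "carry_out", "kwargs": {
  "moves": [
    {"dx": 0.016,"dy": -0.014,"dz": -0.03,"twist": 0},
    {"dx": 0.045,"dy": -0.038,"dz": -0.05,"twist": 0},
    {"dx": 0.078,"dy": -0.066,"dz": -0.07,"twist": 0},
    {"dx": 0.112,"dy": -0.095,"dz": -0.08,"twist": 0},
    {"dx": 0.148,"dy": -0.126,"dz": -0.08,"twist": 0}
  ],
  "grip": 0
}}

```text
t: 0.6
eef_pos: [341.1, -392.6, 262.2]
tcp_rot: [3.139, -0.0, 0.424]
ft_force: [0.6, -0.3, -0.8]
opening: 0.639
```

Emit:
{"fn": "carry_out", "kwargs": {
  "moves": [
    {"dx": 0.035,"dy": -0.03,"dz": 0,"twist": 0},
    {"dx": 0.07,"dy": -0.06,"dz": 0,"twist": 0},
    {"dx": 0.105,"dy": -0.09,"dz": 0,"twist": 0},
    {"dx": 0.14,"dy": -0.12,"dz": 0,"twist": 0},
    {"dx": 0.175,"dy": -0.15,"dz": 0,"twist": 0}
  ]
}}

```text
t: 1.1
eef_pos: [438.5, -183.0, 260.9]
tcp_rot: [-3.142, 0.0, 0.425]
ft_force: [1.2, -0.4, -0.3]
opening: 0.213
```

Emit:
{"fn": "carry_out", "kwargs": {
  "moves": [
    {"dx": 0.035,"dy": -0.03,"dz": 0,"twist": 0},
    {"dx": 0.07,"dy": -0.06,"dz": 0,"twist": 0},
    {"dx": 0.105,"dy": -0.09,"dz": 0,"twist": 0},
    {"dx": 0.14,"dy": -0.12,"dz": 0,"twist": 0},
    {"dx": 0.175,"dy": -0.15,"dz": 0,"twist": 0}
  ]
}}

```text
t: 1.6
eef_pos: [536.2, 25.9, 260.8]
tcp_rot: [3.142, 0.0, 0.425]
ft_force: [0.6, -1.2, 0.2]
opening: 0.002
```

Emit:
{"fn": "carry_out", "kwargs": {
  "moves": [
    {"dx": 0.028,"dy": -0.024,"dz": 0,"twist": -8.5},
    {"dx": 0.056,"dy": -0.048,"dz": 0,"twist": -17},
    {"dx": 0.084,"dy": -0.072,"dz": 0,"twist": -25.5},
    {"dx": 0.112,"dy": -0.096,"dz": 0,"twist": -34},
    {"dx": 0.14,"dy": -0.119,"dz": 0,"twist": -42.5}
  ]
}}

```text
t: 2.1
eef_pos: [614.6, 191.7, 260.6]
tcp_rot: [-3.141, 0.0, 1.173]
ft_force: [0.0, -0.3, -0.1]
opening: 0.006
```

Emit:
{"fn": "carry_out", "kwargs": {
  "moves": [
    {"dx": 0,"dy": 0,"dz": 0.03,"twist": -8.5},
    {"dx": 0,"dy": 0,"dz": 0.06,"twist": -16},
    {"dx": 0,"dy": 0,"dz": 0.08,"twist": -17.7},
    {"dx": 0,"dy": 0,"dz": 0.08,"twist": -17.7}
  ]
}}

```text
t: 2.5
eef_pos: [612.9, 189.8, 177.8]
tcp_rot: [-3.136, 0.002, 1.476]
ft_force: [0.2, 0.1, -0.2]
opening: 0.007
```

```bash
python3 - <<'E'
from h import *
s=state();print({k:np.round(v,3).tolist() for k,v in s.items()})
for n in("wrist","scene"):
    p,d=read_camera(n);cv2.imwrite(f"pics/{n}1.png",p[:,:,::-1]);np.savez(f"pics/{n}1.npz",p=p,d=d)
a=cv2.imread("pics/wrist1.png");b=cv2.imread("pics/scene1.png")[90:290,240:440]
cv2.imwrite("pics/v1.png",np.hstack([cv2.resize(a,(480,300)),cv2.resize(b,(300,300))]))
E
```

```text
{'t': 2.5, 'joints': [0.198, 0.52, 1.515, -0.0, 1.112, 0.292], 'qvel': [-0.001, -0.042, -0.061, 0.0, 0.052, 0.046], 'tau': [0.223, -62.938, -25.374, 0.082, -0.628, -0.597], 'eef_pos': [612.874, 189.846, 177.809], 'tcp_rot': [-3.136, 0.002, 1.476], 'ft_force': [0.185, 0.142, -0.203], 'moment': [-0.037, -0.131, -0.037], 'opening': 0.007}
```

View pics/v1.png

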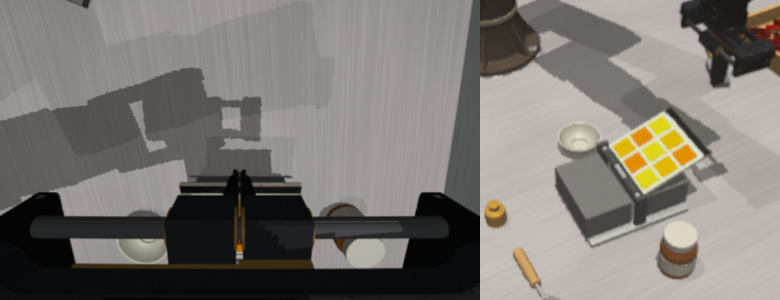

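The shut fingers are about 43 mm outboard of the leaf edge, at stand y≈185 and x≈-1, and nothing is disturbed. I'll lower the tip to just below the edge and approach it.

Emit:
{"fn": "carry_out", "kwargs": {
  "moves": [
    {"dx": 0,"dy": 0,"dz": 0.03,"twist": 0},
    {"dx": -0.005,"dy": 0,"dz": 0.06,"twist": 0},
    {"dx": -0.018,"dy": 0,"dz": 0.074,"twist": 0},
    {"dx": -0.026,"dy": 0,"dz": 0.074,"twist": 0},
    {"dx": -0.026,"dy": 0,"dz": 0.074,"twist": 0}
  ]
}}

```text
t: 3.1
eef_pos: [612.7, 163.4, 108.6]
tcp_rot: [3.14, -0.0, 1.474]
ft_force: [-0.2, 0.7, -0.0]
opening: 0.003
```

Emit:
{"fn": "carry_out", "kwargs": {
  "moves": [
    {"dx": -0.002,"dy": 0,"dz": 0,"twist": 0},
    {"dx": -0.004,"dy": 0,"dz": 0,"twist": 0},
    {"dx": -0.004,"dy": 0,"dz": 0,"twist": 0}
  ]
}}

```text
t: 3.4
eef_pos: [611.8, 160.3, 107.7]
tcp_rot: [3.14, -0.0, 1.476]
ft_force: [-0.1, -0.5, 0.4]
opening: 0.007
```

Emit:
{"fn": "carry_out", "kwargs": {
  "moves": [
    {"dx": -0.002,"dy": 0,"dz": 0,"twist": 0},
    {"dx": -0.003,"dy": 0,"dz": 0,"twist": 0},
    {"dx": -0.003,"dy": 0,"dz": 0,"twist": 0}
  ]
}}

```text
t: 3.7
eef_pos: [611.1, 157.1, 106.9]
tcp_rot: [3.142, 0.0, 1.475]
ft_force: [-0.6, 0.4, 0.3]
opening: 0.005
```

Emit:
{"fn": "carry_out", "kwargs": {
  "moves": [
    {"dx": -0.002,"dy": 0,"dz": 0,"twist": 0},
    {"dx": -0.002,"dy": 0,"dz": 0,"twist": 0}
  ]
}}

```text
t: 3.9
eef_pos: [610.9, 155.0, 106.8]
tcp_rot: [-3.141, 0.0, 1.475]
ft_force: [-0.9, 0.3, 0.0]
opening: 0.002
```

Emit:
{"fn": "carry_out", "kwargs": {
  "moves": [
    {"dx": -0.002,"dy": 0,"dz": -0.001,"twist": 0},
    {"dx": -0.002,"dy": 0,"dz": -0.002,"twist": 0}
  ]
}}

```text
t: 4.1
eef_pos: [610.8, 153.0, 109.0]
tcp_rot: [-3.142, 0.0, 1.475]
ft_force: [0.5, 0.2, 0.3]
opening: 0.006
```

Emit:
{"fn": "carry_out", "kwargs": {
  "moves": [
    {"dx": -0.002,"dy": 0,"dz": 0,"twist": 0},
    {"dx": -0.003,"dy": 0,"dz": 0,"twist": 0}
  ]
}}

```text
t: 4.3
eef_pos: [610.5, 150.0, 109.0]
tcp_rot: [3.141, 0.0, 1.475]
ft_force: [0.0, -0.2, -0.1]
opening: 0.004
```

Emit:
{"fn": "carry_out", "kwargs": {
  "moves": [
    {"dx": -0.002,"dy": 0,"dz": -0.001,"twist": 0},
    {"dx": -0.003,"dy": 0,"dz": -0.002,"twist": 0}
  ]
}}

```text
t: 4.5
eef_pos: [610.2, 147.0, 111.0]
tcp_rot: [-3.142, 0.0, 1.475]
ft_force: [-0.2, 0.5, 1.1]
opening: 0.009
```

```bash
python3 - <<'E'
from h import *
print(np.round(state()["ft_force"],2))
p,d=read_camera("scene");c=camera_info("scene");np.savez("pics/scene2.npz",p=p,d=d)
cv2.imwrite("pics/v2.png",cv2.resize(p[110:250,300:450,::-1],(750,600)[:2] and (640,597),interpolation=cv2.INTER_CUBIC))
for n in("scene",):
    W=cloud(p,d,c);hsv=cv2.cvtColor(p,cv2.COLOR_RGB2HSV)
    rel=W-np.array([596.3,6,70]);Y=rel[...,0]*.095+rel[...,1]*.9955;X=rel[...,0]*.9955-rel[...,1]*.095
    m=(d>0)&(abs(X)<72)&(Y>100)&(Y<165)&(W[...,2]>95)&(W[...,2]<135)
    for a in range(-70,71,20):
        k=m&(abs(X-a)<10)
        if k.any():
            i=np.argmax(np.where(k,Y,-1e9));print(a,k.sum(),"outermost Y,z",Y.flat[i].round(1),W[...,2].flat[i].round(1),p.reshape(-1,3)[i],[int(x) for x in np.unravel_index(i,Y.shape)])
E
```

```text
[-0.2   0.46  1.13]
-70 39 outermost Y,z 140.9 121.5 [148 142 139] [162, 368]
-50 79 outermost Y,z 139.7 120.8 [93 89 87] [165, 370]
-30 86 outermost Y,z 139.5 123.3 [149 144 139] [170, 375]
-10 82 outermost Y,z 140.0 120.1 [95 90 87] [173, 377]
10 86 outermost Y,z 140.9 120.6 [146 141 137] [177, 381]
30 94 outermost Y,z 139.6 121.5 [117 114 109] [183, 386]
50 92 outermost Y,z 140.0 122.0 [147 142 139] [186, 389]
70 65 outermost Y,z 140.3 119.7 [98 94 91] [190, 392]
```

View pics/v2.png

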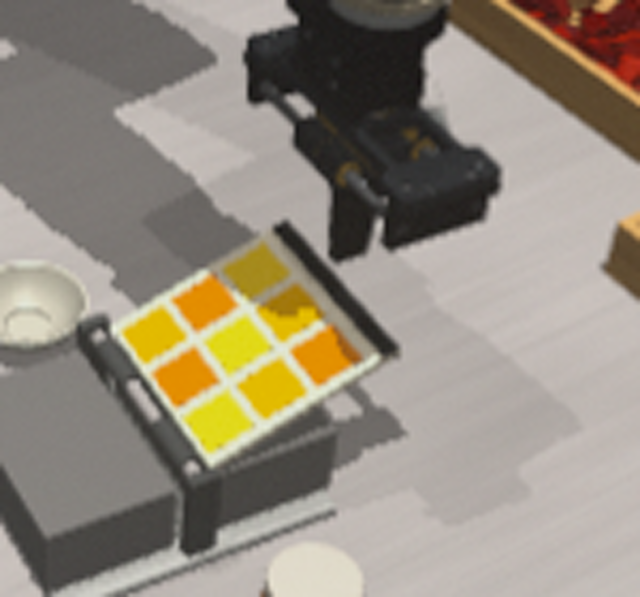

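```bash
python3 - <<'E'
from h import *
c=camera_info("scene");f=np.load("pics/scene2.npz");p,d=f["p"],f["d"];W=cloud(p,d,c)
s=state();T=s["eef_pos"];R=np.array(c["R"])
for dz in(0,20,50):
    print(cv2.projectPoints((T+[0,0,dz]).reshape(1,1,3),cv2.Rodrigues(R)[0],np.array(c["t"],float),c["mtx"],c["dist_coeffs"])[0].ravel().round(1))
print(T,s["tcp_rot"])
rel=W-np.array([596.3,6,70]);Y=rel[...,0]*.095+rel[...,1]*.9955;X=rel[...,0]*.9955-rel[...,1]*.095
dark=(p.max(2)<60)&(d>0)&(X>-60)&(X<60)&(Y>110)&(Y<230)&(W[...,2]>100)&(W[...,2]<165)
for v in range(150,178,2):
    for u in range(374,392,3):
        print((u,v),X[v,u].round(),Y[v,u].round(),W[v,u,2].round(),p[v,u].max(),end=' | ')
    print()
E
```

```text
[379.8 178.3]
[380.6 172.8]
[381.7 164.5]
[610.25407115 146.95977884 111.15580923] [3.14137443e+00 9.79698758e-05 1.47531163e+00]
(374, 150) -235.0 278.0 -1.0 127 | (377, 150) 17.0 108.0 233.0 37 | (380, 150) 25.0 112.0 238.0 90 | (383, 150) 32.0 115.0 242.0 77 | (386, 150) 24.0 131.0 231.0 42 | (389, 150) 55.0 116.0 257.0 39 | 
(374, 152) -225.0 272.0 -1.0 178 | (377, 152) 20.0 107.0 230.0 37 | (380, 152) 25.0 113.0 231.0 84 | (383, 152) 37.0 113.0 239.0 84 | (386, 152) 25.0 132.0 224.0 37 | (389, 152) 66.0 109.0 261.0 41 | 
(374, 154) -213.0 264.0 1.0 173 | (377, 154) -211.0 275.0 -1.0 107 | (380, 154) -2.0 133.0 198.0 36 | (383, 154) 37.0 114.0 233.0 58 | (386, 154) 46.0 116.0 239.0 72 | (389, 154) 71.0 106.0 260.0 39 | 
(374, 156) -204.0 259.0 2.0 177 | (377, 156) -200.0 268.0 1.0 125 | (380, 156) 2.0 131.0 195.0 33 | (383, 156) 10.0 135.0 200.0 33 | (386, 156) 52.0 112.0 238.0 79 | (389, 156) 59.0 116.0 241.0 79 | 
(374, 158) -196.0 254.0 1.0 179 | (377, 158) -191.0 263.0 1.0 106 | (380, 158) 3.0 131.0 189.0 37 | (383, 158) 10.0 136.0 193.0 38 | (386, 158) 12.0 144.0 192.0 42 | 
[... 1149 characters left out ...]
.0 -0.0 141 | (386, 170) -127.0 258.0 -1.0 180 | (389, 170) -123.0 268.0 -2.0 179 | 
(374, 172) -22.0 135.0 119.0 39 | (377, 172) -131.0 226.0 -1.0 145 | (380, 172) -125.0 233.0 2.0 179 | (383, 172) -122.0 243.0 -0.0 179 | (386, 172) -117.0 252.0 0.0 180 | (389, 172) -111.0 259.0 2.0 181 | 
(374, 174) -11.0 129.0 122.0 40 | (377, 174) -9.0 137.0 121.0 50 | (380, 174) -118.0 230.0 -1.0 179 | (383, 174) -117.0 241.0 -4.0 181 | (386, 174) -109.0 247.0 -0.0 182 | (389, 174) -103.0 254.0 2.0 181 | 
(374, 176) -9.0 128.0 117.0 113 | (377, 176) -1.0 132.0 122.0 41 | (380, 176) 2.0 140.0 122.0 124 | (383, 176) -103.0 231.0 3.0 182 | (386, 176) -101.0 242.0 -0.0 180 | (389, 176) -97.0 250.0 0.0 180 |
```

```bash
python3 - <<'E'
from h import *
c=camera_info("scene")
for n,T,yaw in(("scene0",[257.5,-569.2,180.4],.425),("scene1",[612.9,189.8,177.8],1.476),("scene2",[610.2,147,111.1],1.475)):
    f=np.load(f"pics/{n}.npz");p,d=f["p"],f["d"];W=cloud(p,d,c)-np.array(T)
    a=W[...,0]*np.cos(yaw)+W[...,1]*np.sin(yaw);b=W[...,0]*np.sin(yaw)-W[...,1]*np.cos(yaw);z=W[...,2]
    m=(d>0)&(abs(a)<25)&(abs(b)<70)&(z>-60)&(z<70)&(p.max(2)<75)
    for lo in range(-20,70,10):
        k=m&(z>=lo)&(z<lo+10)
        if k.sum()>2:print(n,lo,k.sum(),"a",np.percentile(a[k],[2,98]).round(),"b",np.percentile(b[k],[2,50,98]).round())
E
```

```text
scene0 30 17 a [-9. 13.] b [-51.  48.  53.]
scene0 40 33 a [-8. 13.] b [-53. -47.  55.]
scene0 50 42 a [-10.  13.] b [-54. -46.  57.]
scene0 60 42 a [-8. 13.] b [-55. -47.  57.]
scene1 30 13 a [-11.  11.] b [1. 7. 7.]
scene1 40 26 a [-13.   8.] b [-2.  8. 10.]
scene1 50 29 a [-12.   7.] b [-5.  9. 13.]
scene1 60 33 a [-13.   7.] b [-6. 10. 13.]
scene2 0 77 a [-14.  -4.] b [-61.  11.  63.]
scene2 10 61 a [-14.  -5.] b [-65.   1.  67.]
scene2 30 11 a [-13.   8.] b [-3.  4.  5.]
scene2 40 20 a [-12.   9.] b [-5.  6.  8.]
scene2 50 25 a [-12.   8.] b [-8.  8. 10.]
scene2 60 28 a [-12.  10.] b [-6.  7. 10.]
```

The viewed crop shows the finger ending in bench colour above the strip (crop ≈(350,255)). In all three depth views the real tip is about 32 mm above the reported TCP z. So I was above the edge, which explains the lack of contact. I'll back out, go lower by that amount, and retry.

Emit:
{"fn": "carry_out", "kwargs": {
  "moves": [
    {"dx": 0.012,"dy": 0,"dz": 0,"twist": 0},
    {"dx": 0.02,"dy": 0,"dz": 0,"twist": 0},
    {"dx": 0.02,"dy": 0,"dz": 0.01,"twist": 0},
    {"dx": 0.02,"dy": 0,"dz": 0.03,"twist": 0},
    {"dx": 0.02,"dy": 0,"dz": 0.04,"twist": 0}
  ]
}}

```text
t: 5.05
eef_pos: [611.2, 167.3, 68.9]
tcp_rot: [-3.14, 0.001, 1.476]
ft_force: [0.6, -0.6, -0.4]
opening: 0.006
```

Emit:
{"fn": "carry_out", "kwargs": {
  "moves": [
    {"dx": -0.002,"dy": 0,"dz": 0,"twist": 0},
    {"dx": -0.004,"dy": 0,"dz": 0,"twist": 0},
    {"dx": -0.006,"dy": 0,"dz": 0,"twist": 0}
  ]
}}

```text
t: 5.35
eef_pos: [611.9, 161.0, 71.5]
tcp_rot: [3.141, -0.0, 1.475]
ft_force: [0.7, 0.2, -0.3]
opening: 0.003
```

Emit:
{"fn": "carry_out", "kwargs": {
  "moves": [
    {"dx": -0.002,"dy": 0,"dz": 0,"twist": 0},
    {"dx": -0.004,"dy": 0,"dz": 0,"twist": 0}
  ]
}}

```text
t: 5.55
eef_pos: [611.6, 157.8, 71.6]
tcp_rot: [3.14, -0.002, 1.475]
ft_force: [0.2, 13.6, 1.7]
opening: 0.003
```

Contact at stand y≈152.6 is as predicted (13.6 N). I'll follow the edge's arc now.

Emit:
{"fn": "carry_out", "kwargs": {
  "moves": [
    {"dx": -0.0015,"dy": 0,"dz": -0.0035,"twist": 0},
    {"dx": -0.003,"dy": 0,"dz": -0.007,"twist": 0},
    {"dx": -0.0055,"dy": 0,"dz": -0.0105,"twist": 0}
  ]
}}

```text
t: 5.85
eef_pos: [611.3, 153.6, 82.4]
tcp_rot: [3.14, -0.003, 1.475]
ft_force: [0.2, 17.0, 4.0]
opening: 0.005
```

Emit:
{"fn": "carry_out", "kwargs": {
  "moves": [
    {"dx": -0.002,"dy": 0,"dz": -0.006,"twist": 0},
    {"dx": -0.0045,"dy": 0,"dz": -0.0115,"twist": 0},
    {"dx": -0.0075,"dy": 0,"dz": -0.017,"twist": 0},
    {"dx": -0.0105,"dy": 0,"dz": -0.022,"twist": 0},
    {"dx": -0.0135,"dy": 0,"dz": -0.027,"twist": 0}
  ]
}}

```text
t: 6.35
eef_pos: [609.8, 139.2, 109.4]
tcp_rot: [3.14, -0.002, 1.475]
ft_force: [1.3, 6.3, 1.3]
opening: 0.006
```

```bash
cat >> h.py <<'E'
def leaf(tag,red=False,crop=None):
    p,d=read_camera("scene");c=camera_info("scene");np.savez(f"pics/{tag}.npz",p=p,d=d)
    W=cloud(p,d,c);rel=W-np.array([596.3,6,70]);Y=rel[...,0]*.095+rel[...,1]*.9955;X=rel[...,0]*.9955-rel[...,1]*.095;Z=rel[...,2]
    h=cv2.cvtColor(p,cv2.COLOR_RGB2HSV)
    hue=((h[...,0]<9)|(h[...,0]>168)) if red else ((h[...,0]>9)&(h[...,0]<35))
    k=(d>0)&(abs(X)<75)&(abs(Y)<160)&(Z>-15)&(Z<165)&(h[...,1]>120)&(h[...,2]>40)&hue
    k=cv2.erode(k.astype(np.uint8),np.ones((2,2)))>0
    y,z=Y[k],Z[k];m=np.array([y.mean(),z.mean()])if k.any() else None
    if k.sum()>5:
        w,v=np.linalg.eigh(np.cov(y,z));a=np.arctan2(v[1,1],v[0,1])%np.pi
        print("chips",k.sum(),"centre y,z",m.round(1),"dir angle",a.round(3),"angle from centre",np.arctan2(m[1],m[0]).round(3))
    if crop:cv2.imwrite(f"pics/{tag}.png",cv2.resize(p[90:290,230:450,::-1],(660,600),interpolation=cv2.INTER_CUBIC))
    return p,d,X,Y,Z
E
python3 - <<'E'
from h import *
leaf("s3",crop=1);s=state();print(s["eef_pos"].round(1),s["ft_force"].round(1))
E
```

```text
chips 871 centre y,z [54.9 44. ] dir angle 0.621 angle from centre 0.676
[609.8 138.8 110. ] [-0.6  5.1  1.9]
```

View pics/s3.png

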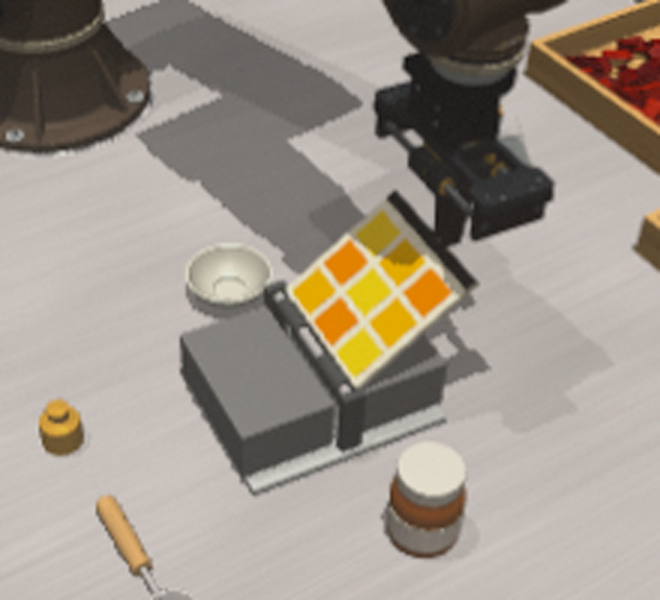

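The leaf is now at θ≈0.63, with the fingertip on the outer edge at crop (455,240). I'll continue along the arc.

Emit:
{"fn": "carry_out", "kwargs": {
  "moves": [
    {"dx": -0.007,"dy": 0,"dz": -0.01,"twist": 0},
    {"dx": -0.015,"dy": 0,"dz": -0.019,"twist": 0},
    {"dx": -0.0235,"dy": 0,"dz": -0.027,"twist": 0},
    {"dx": -0.033,"dy": 0,"dz": -0.0345,"twist": 0},
    {"dx": -0.0425,"dy": 0,"dz": -0.0415,"twist": 0}
  ]
}}

```text
t: 6.9
eef_pos: [605.6, 96.2, 151.1]
tcp_rot: [3.14, -0.001, 1.475]
ft_force: [-0.1, 3.0, 0.8]
opening: 0.002
```

Emit:
{"fn": "carry_out", "kwargs": {
  "moves": [
    {"dx": -0.0105,"dy": 0,"dz": -0.006,"twist": 0},
    {"dx": -0.021,"dy": 0,"dz": -0.0115,"twist": 0},
    {"dx": -0.032,"dy": 0,"dz": -0.0155,"twist": 0},
    {"dx": -0.044,"dy": 0,"dz": -0.017,"twist": 0},
    {"dx": -0.0555,"dy": 0,"dz": -0.017,"twist": 0}
  ]
}}

```text
t: 7.4
eef_pos: [599.9, 39.5, 167.0]
tcp_rot: [3.142, 0.0, 1.475]
ft_force: [-1.0, 1.5, 2.2]
opening: 0.005
```

```bash
python3 - <<'E'
from h import *
leaf("s4",crop=1);s=state();print(s["eef_pos"].round(1),s["ft_force"].round(1))
E
```

```text
chips 485 centre y,z [ 5.8 72. ] dir angle 1.436 angle from centre 1.491
[599.7  38.1 166.7] [ 0.9 -1.8  0.2]
```

View pics/s4.png

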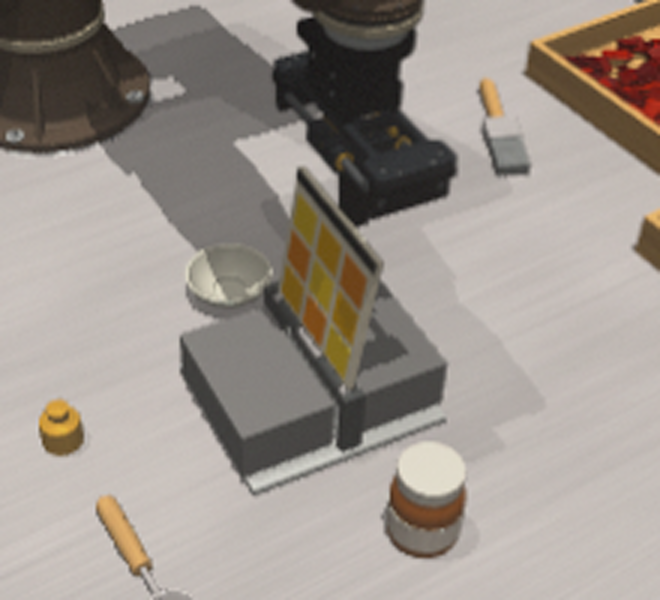

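The leaf is nearly upright (θ≈1.45), with the tip behind the red face about 20 mm below the edge. I'll push it past vertical.

Emit:
{"fn": "carry_out", "kwargs": {
  "moves": [
    {"dx": -0.012,"dy": 0,"dz": 0.001,"twist": 0},
    {"dx": -0.024,"dy": 0,"dz": 0.001,"twist": 0},
    {"dx": -0.0345,"dy": 0,"dz": 0.001,"twist": 0},
    {"dx": -0.0445,"dy": 0,"dz": 0.0025,"twist": 0},
    {"dx": -0.0545,"dy": 0,"dz": 0.005,"twist": 0}
  ]
}}

```text
t: 7.95
eef_pos: [594.6, -14.4, 161.8]
tcp_rot: [-3.141, 0.0, 1.475]
ft_force: [-0.4, 1.5, 2.6]
opening: 0.006
```

Emit:
{"fn": "carry_out", "kwargs": {
  "moves": [
    {"dx": -0.01,"dy": 0,"dz": 0.003,"twist": 0},
    {"dx": -0.0195,"dy": 0,"dz": 0.0065,"twist": 0},
    {"dx": -0.0285,"dy": 0,"dz": 0.0115,"twist": 0},
    {"dx": -0.0375,"dy": 0,"dz": 0.0165,"twist": 0},
    {"dx": -0.0455,"dy": 0,"dz": 0.0225,"twist": 0}
  ]
}}

```text
t: 8.45
eef_pos: [590.6, -59.7, 139.1]
tcp_rot: [3.141, 0.0, 1.475]
ft_force: [-0.0, 0.4, 1.4]
opening: 0.004
```

```bash
python3 - <<'E'
from h import *
leaf("s5",red=True,crop=1);s=state();print(s["eef_pos"].round(1),s["ft_force"].round(1))
E
```

```text
chips 74 centre y,z [-41.   57.2] dir angle 2.231 angle from centre 2.192
[590.2 -60.5 138. ] [-0.3 -1.5 -0.9]
```

View pics/s5.png

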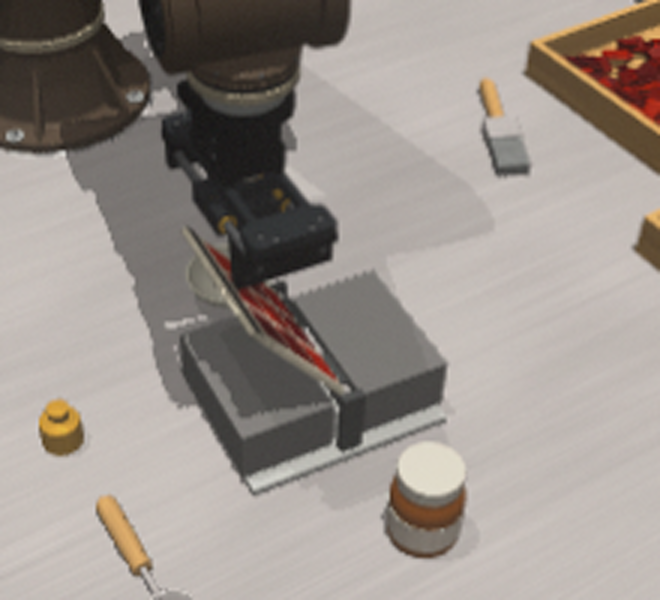

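The leaf is at θ≈2.2 with red showing, and the dish, jar, weight and spoon haven't moved. I'll keep pushing, more slowly near the end.

Emit:
{"fn": "carry_out", "kwargs": {
  "moves": [
    {"dx": -0.008,"dy": 0,"dz": 0.0065,"twist": 0},
    {"dx": -0.0155,"dy": 0,"dz": 0.0135,"twist": 0},
    {"dx": -0.022,"dy": 0,"dz": 0.021,"twist": 0},
    {"dx": -0.0285,"dy": 0,"dz": 0.0295,"twist": 0},
    {"dx": -0.034,"dy": 0,"dz": 0.038,"twist": 0}
  ]
}}

```text
t: 9.0
eef_pos: [587.1, -93.3, 100.6]
tcp_rot: [-3.141, 0.0, 1.475]
ft_force: [-0.0, 0.4, 1.2]
opening: 0.01
```

Emit:
{"fn": "carry_out", "kwargs": {
  "moves": [
    {"dx": -0.002,"dy": 0,"dz": 0.004,"twist": 0},
    {"dx": -0.004,"dy": 0,"dz": 0.008,"twist": 0},
    {"dx": -0.006,"dy": 0,"dz": 0.012,"twist": 0},
    {"dx": -0.008,"dy": 0,"dz": 0.016,"twist": 0},
    {"dx": -0.0095,"dy": 0,"dz": 0.02,"twist": 0}
  ]
}}

```text
t: 9.5
eef_pos: [586.4, -102.1, 81.2]
tcp_rot: [3.141, 0.0, 1.476]
ft_force: [-0.7, -0.4, 1.7]
opening: 0.003
```

Emit:
{"fn": "carry_out", "kwargs": {
  "moves": [
    {"dx": -0.001,"dy": 0,"dz": 0.004,"twist": 0},
    {"dx": -0.0025,"dy": 0,"dz": 0.008,"twist": 0},
    {"dx": -0.004,"dy": 0,"dz": 0.012,"twist": 0},
    {"dx": -0.004,"dy": 0,"dz": 0.012,"twist": 0}
  ]
}}

```text
t: 9.9
eef_pos: [585.9, -106.2, 68.8]
tcp_rot: [-3.141, -0.0, 1.475]
ft_force: [-0.3, 0.1, 0.6]
opening: 0.004
```

Emit:
{"fn": "carry_out", "kwargs": {
  "moves": [
    {"dx": -0.001,"dy": 0,"dz": 0.003,"twist": 0},
    {"dx": -0.002,"dy": 0,"dz": 0.006,"twist": 0},
    {"dx": -0.003,"dy": 0,"dz": 0.009,"twist": 0},
    {"dx": -0.0035,"dy": 0,"dz": 0.012,"twist": 0},
    {"dx": -0.004,"dy": 0,"dz": 0.015,"twist": 0}
  ]
}}

```text
t: 10.4
eef_pos: [585.6, -110.1, 54.2]
tcp_rot: [3.141, 0.0, 1.475]
ft_force: [0.6, 1.1, 1.6]
opening: 0.006
```

Emit:
{"fn": "carry_out", "kwargs": {
  "moves": [
    {"dx": 0,"dy": 0,"dz": 0.002,"twist": 0},
    {"dx": 0,"dy": 0,"dz": 0.004,"twist": 0},
    {"dx": 0,"dy": 0,"dz": 0.006,"twist": 0},
    {"dx": 0,"dy": 0,"dz": 0.007,"twist": 0}
  ]
}}

```text
t: 10.8
eef_pos: [585.6, -110.2, 47.3]
tcp_rot: [3.141, 0.0, 1.475]
ft_force: [-0.4, -1.5, 1.2]
opening: 0.002
```

Emit:
{"fn": "carry_out", "kwargs": {
  "moves": [
    {"dx": 0,"dy": 0,"dz": 0.001,"twist": 0},
    {"dx": 0,"dy": 0,"dz": 0.002,"twist": 0},
    {"dx": 0,"dy": 0,"dz": 0.003,"twist": 0}
  ]
}}

```text
t: 11.1
eef_pos: [585.6, -110.1, 44.4]
tcp_rot: [3.141, 0.0, 1.475]
ft_force: [0.6, -1.3, 1.0]
opening: 0.004
```

Emit:
{"fn": "carry_out", "kwargs": {
  "moves": [
    {"dx": 0,"dy": 0,"dz": 0.001,"twist": 0},
    {"dx": 0,"dy": 0,"dz": 0.002,"twist": 0},
    {"dx": 0,"dy": 0,"dz": 0.002,"twist": 0}
  ]
}}

```text
t: 11.4
eef_pos: [585.6, -110.0, 42.3]
tcp_rot: [-3.141, -0.0, 1.476]
ft_force: [0.2, -0.3, 0.3]
opening: 0.005
```

Emit:
{"fn": "carry_out", "kwargs": {
  "moves": [
    {"dx": 0,"dy": 0,"dz": 0.001,"twist": 0},
    {"dx": 0,"dy": 0,"dz": 0.0015,"twist": 0},
    {"dx": 0,"dy": 0,"dz": 0.0015,"twist": 0}
  ]
}}

```text
t: 11.7
eef_pos: [585.6, -110.1, 40.8]
tcp_rot: [-3.141, 0.0, 1.475]
ft_force: [-0.3, -0.5, 0.6]
opening: 0.004
```

Emit:
{"fn": "carry_out", "kwargs": {
  "moves": [
    {"dx": 0,"dy": 0,"dz": 0.001,"twist": 0},
    {"dx": 0,"dy": 0,"dz": 0.002,"twist": 0},
    {"dx": 0,"dy": 0,"dz": 0.002,"twist": 0}
  ]
}}

```text
t: 12.0
eef_pos: [585.6, -110.1, 39.5]
tcp_rot: [3.141, 0.0, 1.476]
ft_force: [-3.0, -0.0, 7.5]
opening: 0.003
```

```bash
python3 - <<'E'
from h import *
leaf("s6",red=True);s=state();print(s["eef_pos"].round(1),s["ft_force"].round(1))
E
```

```text
chips 375 centre y,z [-62.2   3.8] dir angle 3.135 angle from centre 3.08
[ 585.6 -110.1   39.5] [-2.9  0.6  7.8]
```

The force jumps at tip z≈72, and the leaf plane reads 3.135. I'll press a bit firmer against the stop, then lift clear.

Emit:
{"fn": "carry_out", "kwargs": {
  "moves": [
    {"dx": 0,"dy": 0,"dz": 0.0005,"twist": 0},
    {"dx": 0,"dy": 0,"dz": 0.001,"twist": 0},
    {"dx": 0,"dy": 0,"dz": 0.001,"twist": 0}
  ]
}}

```text
t: 12.35
eef_pos: [585.6, -110.1, 39.4]
tcp_rot: [3.141, 0.0, 1.476]
ft_force: [-5.2, 0.4, 17.8]
opening: 0.004
```

Emit:
{"fn": "carry_out", "kwargs": {
  "moves": [
    {"dx": 0,"dy": 0,"dz": 0.0003,"twist": 0},
    {"dx": 0,"dy": 0,"dz": 0.0005,"twist": 0},
    {"dx": 0,"dy": 0,"dz": 0.0005,"twist": 0}
  ]
}}

```text
t: 12.65
eef_pos: [585.7, -110.1, 39.3]
tcp_rot: [3.14, 0.0, 1.476]
ft_force: [-7.1, 1.0, 23.8]
opening: 0.006
```

Hard against the stop: 24 N with no further travel. I'll lift straight up, then move outward and clear so the camera can check.

Emit:
{"fn": "carry_out", "kwargs": {
  "moves": [
    {"dx": 0,"dy": 0,"dz": -0.005,"twist": 0},
    {"dx": 0,"dy": 0,"dz": -0.025,"twist": 0},
    {"dx": 0,"dy": 0,"dz": -0.06,"twist": 0},
    {"dx": 0,"dy": 0,"dz": -0.1,"twist": 0},
    {"dx": 0,"dy": 0,"dz": -0.14,"twist": 0}
  ]
}}

```text
t: 13.15
eef_pos: [585.2, -109.9, 178.6]
tcp_rot: [-3.141, -0.0, 1.476]
ft_force: [0.2, 0.0, 0.9]
opening: 0.001
```

Emit:
{"fn": "carry_out", "kwargs": {
  "moves": [
    {"dx": -0.03,"dy": 0,"dz": -0.03,"twist": 0},
    {"dx": -0.07,"dy": 0,"dz": -0.05,"twist": 0},
    {"dx": -0.11,"dy": 0,"dz": -0.05,"twist": 0},
    {"dx": -0.15,"dy": 0,"dz": -0.05,"twist": 0},
    {"dx": -0.18,"dy": 0,"dz": -0.05,"twist": 0}
  ]
}}

```text
t: 13.65
eef_pos: [568.0, -291.3, 227.4]
tcp_rot: [3.142, 0.0, 1.475]
ft_force: [-0.3, 0.2, -0.5]
opening: 0.006
```

```bash
python3 - <<'E'
from h import *
p,d,X,Y,Z=leaf("s7",red=True,crop=1);s=state();print(s["eef_pos"].round(1),s["ft_force"].round(1))
g=(d>0)&(abs(X)<65)&(Y<-15)&(Y>-145)&(Z>-10)&(Z<30)
A=np.c_[Y[g],np.ones(g.sum())];print("leaf top slope",np.linalg.lstsq(A,Z[g],rcond=None)[0].round(3),g.sum())
q,_=read_camera("top");q0=np.load("pics/top0.npz")["p"]
cv2.imwrite("pics/top7.png",np.hstack([cv2.resize(a[140:275,275:410,::-1],(400,400)) for a in(q0,q)]))
a=cv2.imread("pics/s7.png");b=cv2.imread("pics/top7.png")
cv2.imwrite("pics/v7.png",np.hstack([cv2.resize(a,(352,320)),cv2.resize(b[:,400:],(320,320))]))
# object shifts
for n,c in(("dish",(323,254)),("jar",(328,156)),("weight",(390,228)),("spoon",(390,185))):
    u,v=c;r=24;G=lambda im:cv2.cvtColor(im[v-r:v+r,u-r:u+r],cv2.COLOR_RGB2GRAY).astype(np.float32)
    print(n,np.round(cv2.phaseCorrelate(G(q0),G(q)),2) if 0 else np.round(np.hstack([cv2.phaseCorrelate(G(q0),G(q))[0]]),2))
E
```

```text
chips 753 centre y,z [-73.8   3.5] dir angle 0.0 angle from centre 3.094
[ 567.5 -294.8  227. ] [-2.6 -1.5 -1.1]
leaf top slope [1.000e-03 3.515e+00] 1735
dish [-0.17 -0.9 ]
jar [0.01 0.02]
weight [-0.34 -1.2 ]
spoon [-0.21  0.1 ]
```

View pics/v7.png

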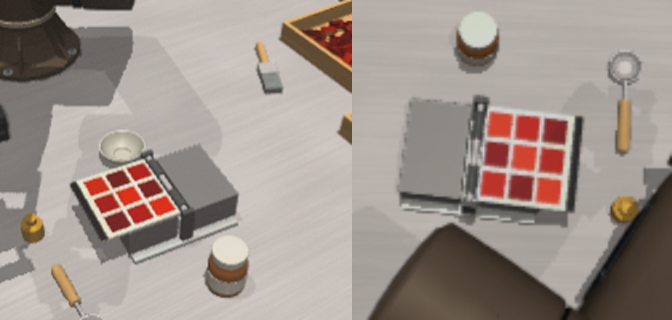

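The picture shows the leaf flat with its red chips up on the -y pad, with a fitted slope of 0.001 rad. The dish, jar, weight and spoon are where they were. In the top view the arm covers the dish and crowds the weight, so I used the scene view for those two. The robot is clear, so I'm handing in.

```bash
python3 -c "
from cell import *
print(job_done(),state()['t'])"
```

```text
the job is handed in; nothing more can be done
the job is handed in; nothing more can be done
```

The leaf now lies flat on the -y pad with its red chips up, and I handed the job in at about 14 s of the 43 s allowed. I pushed it over with the shut fingertips only, first under the free edge and then on the red face. It went slowly over the last part, and I pressed it against the stop at 24 N.

**Last checks:**
- **Leaf:** the fitted slope of its top is 0.001 rad, at the expected height. It stayed flat after I lifted off.
- **Robot:** it was clear of everything at hand-in.
- **Jar and spoon:** the top view shows no movement of either (shifts of 0.2 pixel or less).
- **Dish and weight:** the top-view comparison gave shifts of about 1 pixel, but the arm covered the dish and crowded the weight there. In the scene view both looked unmoved, judged by eye.
- **Sieve and brush:** I did not measure these. The brush looked unmoved in the scene view, and the flight path at the start was planned high over the sieve side.

**Disagreement:** the real fingertip sits about 32 mm above the reported tool point. My first approach therefore passed just over the edge without touching it. I corrected for this from the depth images.

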